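# Free the seized clamp knob of a punch holder

### The arm

A 7-joint arm with a two-finger parallel gripper is mounted at the origin on a cart in front of the work surface, level with it; the furniture and walls round the work are solid. World frame = base frame: x ahead of the robot, y to its left, z up, the work surface at z = 0. Lengths are in m, angles in degrees, forces in N, time in s.
With the tool pointing down it reaches from about 0.425 to 0.875 m from the base axis. Payload 4.7 kg.
Tool frame: the origin (TCP) lies midway between the tips of the shut fingers; the grasp point (between the pads) lies env.grip_point_offset behind it (env.grip_point_offset is the distance from the TCP to the grasp point, in m); x points along the fingers, y is the direction in which the jaws open and shut, and the axes are right-handed (so a half turn about x gives the same grasp; the last joint's range is limited). The gripper opens to 87 mm and grips with 3 to 60 N. Pads are 19 mm wide; open, the fingers measure 117 mm over their backs; the gripper's body (75 mm by 190 mm) begins 51 mm behind the grasp point.
Start: joints at [75.579, 18.392, -4.016, 83.108, 1.295, 78.541, -3.26], TCP at [0.171, -0.627, 0.223] pointing down, gripper open.
Joint ranges: [-163.93, 163.93], [-17.29, 119.83], [-79.2, 71.16], [3.27, 140.29], [-89.18, 269.18], [5.43, 117.66], [-154.24, 154.24]. Speed limits (degrees/s): [147.25, 147.25, 180, 180, 180, 180, 180].

### API

Orientations are given as [roll, pitch, yaw] about the fixed x, y, z axes, in that order (R = Rz(yaw) Ry(pitch) Rx(roll)).
In Python, from cell import readout, read_camera, camera_params, sign_off, spot_in, pinpoint, env gives the robot as it stands.
- The arm moves only by the shell command python3 -m pendant 'ROWS' [OPENING] [FORCE]. ROWS is a JSON object of lists of equal length, an entry for each row: "xyz": the shift along the world's x, y, z in m, a list of three; "turn": the turn about the world's z in rad. A call has 1 to 10 rows; each row shifts and turns the pose as measured when the row begins; what a row does not reach is not made up. A row lasts 1/8 s, in which the tool goes at most 62.5 mm and 10.7 degrees, less where a joint would pass 70% of its speed; a pose out of reach is approached as far as the arm can. A call is refused whole if a number of a shift passes 0.0625 or a number of a turn 0.188, either way. A call with a gripper value outside its range is refused whole. OPENING is the opening, from 0 (shut) to 1 (fully open), set as the call begins (- or left out, the last holds). The fingers move at their own pace and stop on an object; FORCE is the grip in N (left out, the last holds). Time passes only in rows, so rows that do not move let the fingers close. It gives the time, the measured TCP pose, the force and the opening at its end, in the units of the state.
- readout.get_obs(): the state, without advancing time (a new reading comes with each control period).
- read_camera(name): name is "side" or "top" or "wrist"; returns the picture (420x560x3 uint8, red, green, blue); there is no depth.
- camera_params(name): a dict with "fx", "fy", "cx", "cy" (pixels), "rvec" (rotation vector, rad) and "tvec" (3), from world to camera coordinates, as OpenCV has them; the wrist camera has in their place "hand_eye" (4x4, takes a point from camera to tool coordinates, whose origin is the TCP and whose axes are the tool frame's). Camera axes: x right, y down, z forward; pixel columns grow to the right and rows downward; lengths in m; the calibration is good to about 2 mm. A picture is of the moment at which its call begins: read the wrist's pose just before it. camera_params takes no time and is no camera call.
- sign_off(): hands the job in, once; it reports no verdict.
Trained networks look in the newest picture that a camera, given by its name, has taken for a name from the list of things; names that differ only in an ending like _2 or _b are one class to them, and where a whole thing is asked for, a point or a joint stands for the part that bears it (a point fixed in the world has none). Each returns a list of dicts, best first, with "score" (0 to 1); they miss things now and then, are a little off and sometimes report something else, mostly with a low value. They report only what shows in the picture. A call takes as long as a camera call.
- spot_in(camera, name): "at" ([x, y, z] in m, in the coordinates of the camera as it stood for that picture, good to about 4 mm: the middle of the surface that is visible of it).
- pinpoint(camera, name): "at" ([x, y, z] in m, in the coordinates of the camera as it stood for that picture, good to about 4 mm: a listed point, or the origin of a listed thing).
The state is a dict: "time_s": time; "qpos": joint angles; "joint_velocities": joint speeds; "effort": joint torques, N m; "tool_pos": TCP position; "tool_rot": TCP orientation; "force": force on the tool from outside, world axes, zero at the start; "wrist_torque": the same for the moment, N m; "grip_width": finger opening in m.
Only numpy, scipy, OpenCV 4.12 (cv2) and the standard library are available. Lean on these libraries where they do the work, as an engineer would, in place of code of your own. Each camera call takes 0.05 s, during which the arm holds its last target.

### The job

The wing knob on the punch holder with the tall slim punch has seized. Grip its wing and rock it back and forth in small arcs, anticlockwise and clockwise, until it breaks free, then turn it anticlockwise (seen from above) to its open stop and let go. Leave the knob of the other holder, with the short thick punch, as it is.

Things in the scene. Friction and masses are not known exactly. Their poses are not given: they have to be found in the camera images.
- seized: Punch holder with the seized knob: grey block on a dark base plate, 190x90 mm, top 40 mm up, fixed to the bench. Origin: centre of its underside; x runs from the knob end (near the robot) to the punch end. Knob axis at x = -45 mm, punch at x = +50 mm: tall slim light steel, 20 mm wide, tip 102 mm above the bench.
- seized_grip (a point): Centre of the seized knob's wing, the point to grip, on its upright turning axis, 79 mm above the bench. The wing is an upright steel bar 62 mm long, 11 mm thick, from 66 to 92 mm above the bench (rounded ends to 96 mm); under it are only a neck 10 mm thick and a round boss, 38 mm across, up to 57 mm. Axes: x along the wing, y across it, z up; they turn with the knob.
- seized_knob (a joint): Its angle, rad: 0 at the start, wing along the holder; grows anticlockwise seen from above. Seized: at first it yields (about 0.15 N m) only some 0.22 either side of 0 and stops hard. Each swing into one stop loosens it for the next swing to the other; after 2 to 4 alternating swings it turns on anticlockwise to the open stop at 1.15. Clockwise it always stops at 0.22. Stays where left.
- sound_grip (a point): The same point on the knob of the other, equal holder, which carries the short thick dark punch (26 mm wide, tip 80 mm above the bench). Not to be turned.
- sound_knob (a joint): Angle of the other holder's knob, rad, 0 at the start.

How it is judged (in metres and radians):
On the way, in this order (a step that is already met when the one before it is completed fails the run):
1. the seized knob is swung anticlockwise or clockwise in a small arc against its bind ((value of joint seized_knob above 0.12 rad or value of joint seized_knob below -0.12 rad)), for 0.05 s.
2. the knob has broken free and is turned anticlockwise to its open stop (value of joint seized_knob above 0.95 rad), for 0.2 s.
At the end, for the whole second after the job is handed in: the seized knob stands at its open stop (angle over 0.95 rad; the stop is at 1.15), and the other knob is within 0.12 rad of where it was (value of joint seized_knob above 0.95 rad and value of joint sound_knob between -0.12 and 0.12 rad); the robot touches nothing.
It fails at once if the other holder's knob is turned (value of joint sound_knob above 0.15 rad or value of joint sound_knob below -0.15 rad).
It also fails if it takes over 48 s, if anything falls off the work surface, if the arm or the gripper's body presses on something with over 40 N, if the wrist force passes 120 N, or if a joint passes its speed limit or range.

## Working session

There is one attempt and no reset: what is moved stays moved. The work goes in short steps, Python scripts to look and compute and a shell command to move; the robot and the scene stay as the last step left them, time stands still between calls to the robot, and variables do not carry over. Pictures are saved under pics/ and viewed, and the job is handed in when it is done.

```bash
mkdir -p pics; ls
cat > h.py <<'E'
import numpy as np,cv2
from cell import readout, read_camera, camera_params, sign_off, spot_in, pinpoint, env
from scipy.spatial.transform import Rotation as R
def save(cam,name):
    im=read_camera(cam); cv2.imwrite('pics/'+name,im[:,:,::-1]); return im
def toolT(o):
    T=np.eye(4); T[:3,:3]=R.from_euler('xyz',o['tool_rot'],degrees=True).as_matrix(); T[:3,3]=o['tool_pos']; return T
def c2w(cam,p,o=None):
    c=camera_params(cam)
    if 'hand_eye' in c:
        return (toolT(o)@np.array(c['hand_eye'])@np.r_[p,1])[:3]
    Rm=cv2.Rodrigues(np.array(c['rvec'],float))[0]
    return Rm.T@(np.array(p)-np.array(c['tvec']).ravel())
def w2p(cam,P,o=None):
    c=camera_params(cam)
    if 'hand_eye' in c:
        q=(np.linalg.inv(toolT(o)@np.array(c['hand_eye']))@np.r_[P,1])[:3]
    else: q=cv2.Rodrigues(np.array(c['rvec'],float))[0]@np.array(P)+np.array(c['tvec']).ravel()
    return [c['fx']*q[0]/q[2]+c['cx'],c['fy']*q[1]/q[2]+c['cy']]
E
python3 - <<'E'
from h import *
o=readout.get_obs(); print(o, env.grip_point_offset)
for cam in('top','side'):
    save(cam,cam+'0.png')
    for n in('seized','seized_grip','sound_grip'):
        for d in pinpoint(cam,n)[:3]: print(cam,n,round(d['score'],2),c2w(cam,d['at']).round(4),np.round(w2p(cam,c2w(cam,d['at']))))
E
```

```text
pics
{'time_s': 0.0, 'qpos': array([75.57810855, 18.43941231, -4.01593837, 83.17669434,  1.29494203,
       78.54098715, -3.25974262]), 'joint_velocities': array([ 0.0555639 ,  0.07228865,  0.04808135,  0.06082878,  0.00445417,
       -0.11859683, -0.06215572]), 'effort': array([ 7.89713722e-04, -4.91278625e+01, -4.04016897e-01, -3.12519658e+01,
       -6.39937911e-02,  4.36598877e-02,  1.49730708e-04]), 'tool_pos': array([ 0.17055359, -0.62663354,  0.22144188]), 'tool_rot': array([-87.09408033,  89.88800757, 108.13823241]), 'force': array([ 0.31904114,  0.21575721, -0.19752441]), 'wrist_torque': array([ 0.00114612,  0.00347482, -0.02287692]), 'grip_width': 0.08709578863827709} 0.0187
top seized 0.97 [ 0.5401 -0.3867 -0.0026] [365. 196.]
top seized_grip 0.54 [ 0.4898 -0.3826  0.079 ] [370. 217.]
top sound_grip 0.59 [ 0.5154 -0.0207  0.0785] [179. 209.]
side seized 0.59 [ 5.327e-01 -3.859e-01  5.000e-04] [276. 288.]
side seized_grip 0.88 [ 0.4878 -0.3798  0.0809] [250. 248.]
side sound_grip 0.6 [ 0.5125 -0.0239  0.0804] [276. 183.]
```

View pics/top0.png

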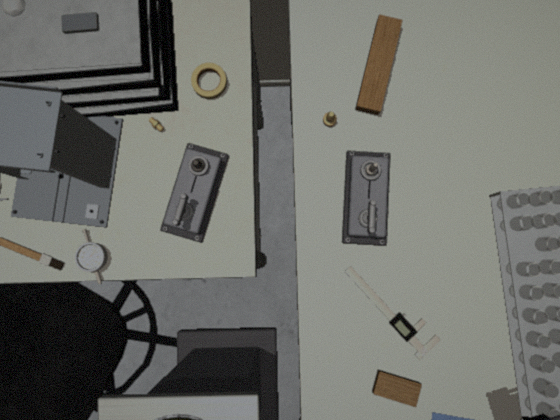

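View pics/side0.png

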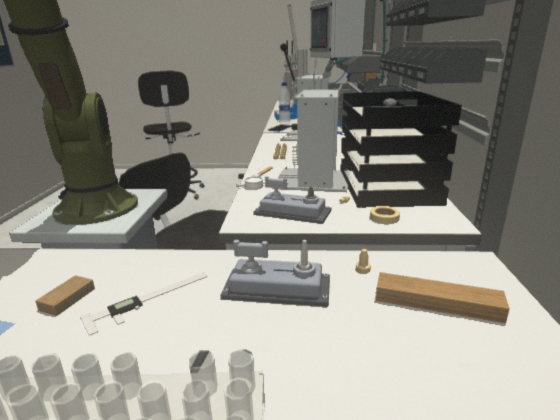

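The near/right holder (top image about (368,200), side about (278,275)) carries the tall slim punch at (305,255) in the side view. The networks agree on its grip point, about (0.489,-0.381,0.080). Next I need the yaw and the tool axes.

Run:
```python
from h import *
o=readout.get_obs(); print(toolT(o).round(3))
im=cv2.imread('pics/top0.png')
cv2.imwrite('pics/topz.png',cv2.resize(im[140:255,330:405],None,fx=5,fy=5,interpolation=cv2.INTER_CUBIC))
# plate outline min-area rect, pixel->plane z=0.0
g=cv2.cvtColor(im,cv2.COLOR_BGR2GRAY)[140:255,330:405]
m=(g<130).astype(np.uint8)
cs=cv2.findContours(m,0,2)[0]; c=max(cs,key=cv2.contourArea)
cp=camera_params('top'); Rm=cv2.Rodrigues(np.array(cp['rvec'],float))[0]; t=np.array(cp['tvec']).ravel(); C=-Rm.T@t
pts=c[:,0,:]+[330,140]
W=[]
for u,v in pts:
    d=Rm.T@np.array([(u-cp['cx'])/cp['fx'],(v-cp['cy'])/cp['fy'],1]); s=(0.005-C[2])/d[2]; W.append((C+s*d)[:2])
r=cv2.minAreaRect(np.array(W,np.float32)); print(r, C)
```

```text
[[-0.     0.263 -0.965  0.171]
 [ 0.    -0.965 -0.263 -0.627]
 [-1.    -0.     0.     0.222]
 [ 0.     0.     0.     1.   ]]
((0.5369204878807068, -0.38764265179634094), (0.09339866787195206, 0.19340504705905914), 84.92491912841797) [ 0.41445786 -0.22173003  1.01543405]
```

View pics/topz.png

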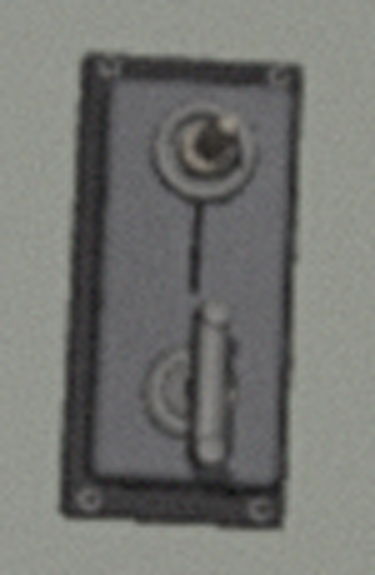

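Plate fit: centre (0.537,-0.388), yaw about -4.5°. The knob should then be near (0.491,-0.383). I'll move over it at the same height and look with the wrist camera.

```bash
python3 -m pendant '{"xyz":[[0.04,0.0305,0],[0.04,0.0305,0],[0.04,0.0305,0],[0.04,0.0305,0],[0.04,0.0305,0],[0.04,0.0305,0],[0.04,0.0305,0],[0.03,0.025,0],[0,0,0]],"turn":[-0.043,-0.043,-0.043,-0.043,-0.043,-0.043,-0.043,-0.043,0]}' 1 40
cat > look.py <<'E'
from h import *
import sys
n=sys.argv[1]
o=readout.get_obs(); im=save('wrist',n+'.png')
T=toolT(o); print('tcp',T[:3,3].round(4),'tooly deg',np.degrees(np.arctan2(T[1,1],T[0,1])).round(2),'xax',T[:3,0].round(3),'t',o['time_s'])
for k in('seized_grip','seized'):
    for d in pinpoint('wrist',k)[:2]:
        P=c2w('wrist',d['at'],o); print(k,round(d['score'],2),P.round(4),np.round(w2p('wrist',P,o)))
E
python3 look.py w1
```

```text
time_s: 1.52
tool_pos: [0.4874, -0.3793, 0.223]
tool_rot: [134.9, 89.9, -50.4]
force: [-0.9, -0.1, 0.2]
grip_width: 0.0868
tcp [ 0.4874 -0.3793  0.223 ] tooly deg -95.32 xax [ 0.001 -0.001 -1.   ] t 1.525
seized_grip 0.73 [ 0.494  -0.3865  0.0818] [279. 195.]
seized 0.96 [ 0.5327 -0.3871  0.0028] [275. 145.]
```

View pics/w1.png

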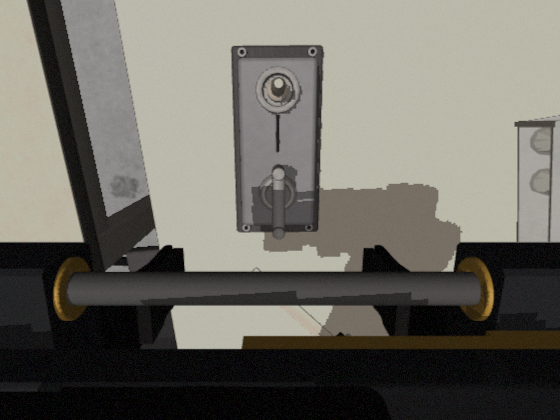

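The wrist picture shows the holder upright in the image, with the wing from about (279,172) to (279,235). The tool yaw already matches. I'll cast rays to fix the wing's position.

Run:
```python
from h import *
o=readout.get_obs(); c=camera_params('wrist'); M=toolT(o)@np.array(c['hand_eye'])
def ray(u,v,z):
    d=M[:3,:3]@np.array([(u-c['cx'])/c['fx'],(v-c['cy'])/c['fy'],1]); return (M[:3,3]+(z-M[2,3])/d[2]*d).round(4)
print(ray(279,172,.094),ray(279,235,.094),ray(242,51,.006),ray(312,51,.006),ray(247,227,.006),ray(309,227,.006),M[:3,3])
im=cv2.imread('pics/w1.png'); cv2.imwrite('pics/w1z.png',cv2.resize(im[150:245,225:335],None,fx=6,fy=6,interpolation=cv2.INTER_CUBIC))
```

```text
[ 0.5113 -0.3936  0.094 ] [ 0.4571 -0.3883  0.094 ] [ 0.6228 -0.3693  0.006 ] [ 0.6159 -0.4383  0.006 ] [ 0.4422 -0.3528  0.006 ] [ 0.4352 -0.4216  0.006 ] [ 0.54950948 -0.391428    0.386442  ]
```

View pics/w1z.png

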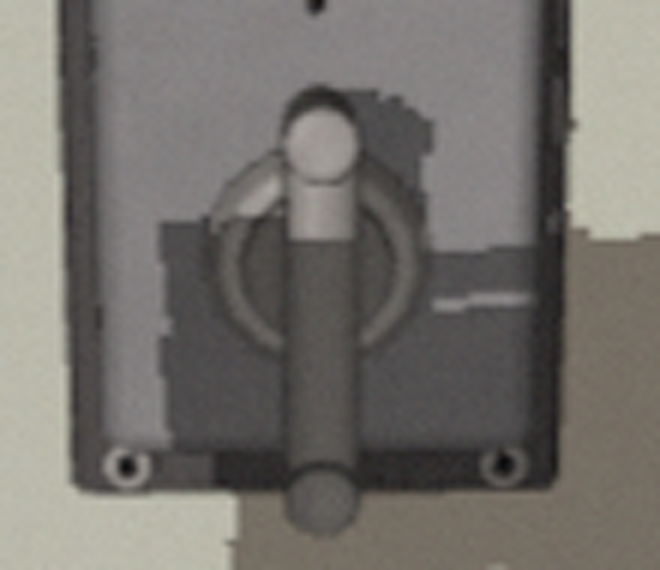

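```bash
python3 look.py w2
python3 - <<'E'
from h import *
o=readout.get_obs(); print(o['tool_pos'],o['tool_rot'],o['joint_velocities'].round(2)); c=camera_params('wrist'); print(c)
T=toolT(o);M=T@np.array(c['hand_eye'])
def ray(u,v,z):
    d=M[:3,:3]@np.array([(u-c['cx'])/c['fx'],(v-c['cy'])/c['fy'],1]); return (M[:3,3]+(z-M[2,3])/d[2]*d)
print(T.round(4)); p=ray(275,145,.003); print(p,w2p('wrist',p,o))
im=cv2.imread('pics/w2.png'); cv2.imwrite('pics/w2z.png',cv2.resize(im[30:245,215:345],None,fx=2.7,fy=2.7,interpolation=cv2.INTER_CUBIC))
E
```

```text
tcp [ 0.4831 -0.3844  0.2229] tooly deg -95.78 xax [-0.002 -0.003 -1.   ] t 1.675
seized_grip 0.7 [ 0.4935 -0.3838  0.0786] [270. 191.]
seized 0.57 [ 5.381e-01 -3.884e-01  3.000e-04] [270. 136.]
[ 0.4825353  -0.38506604  0.22300873] [  68.65766411   89.80427329 -117.23825773] [-0.01  0.12 -0.38  0.03 -0.24  0.03 -0.14]
{'fx': 354.6250229485646, 'fy': 354.6250229485646, 'cx': 272.9200578792716, 'cy': 215.25775512277337, 'hand_eye': array([[ 1.07456785e-04, -2.45968802e-01,  9.69277740e-01,
        -1.63591701e-01],
       [ 9.99999973e-01,  2.26051548e-04, -5.34987560e-05,
         8.16285674e-04],
       [-2.05947709e-04,  9.69277719e-01,  2.45968820e-01,
        -6.65728071e-02],
       [ 0.00000000e+00,  0.00000000e+00,  0.00000000e+00,
         1.00000000e+00]])}
[[-0.0016 -0.1027 -0.9947  0.4825]
 [-0.003  -0.9947  0.1027 -0.3851]
 [-1.      0.0032  0.0012  0.223 ]
 [ 0.      0.      0.      1.    ]]
[ 0.52789114 -0.39345849  0.003     ] [np.float64(275.0000000000001), np.float64(145.00000000000009)]
```

View pics/w2z.png

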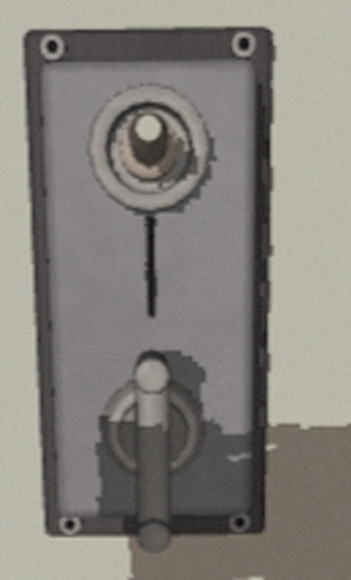

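Run:
```python
from h import *
c=camera_params('wrist')
o=readout.get_obs(); o['tool_pos']=np.array([.4829,-.3846,.2229]); T=toolT(o);M=T@np.array(c['hand_eye'])
def ray(u,v,z):
    d=M[:3,:3]@np.array([(u/2.7+215-c['cx'])/c['fx'],(v/2.7+30-c['cy'])/c['fy'],1]); return (M[:3,3]+(z-M[2,3])/d[2]*d)
a,b=ray(152,377,.095),ray(154,537,.095); print(a,b,(a+b)/2,np.degrees(np.arctan2(*(a-b)[[1,0]])),np.linalg.norm(a-b))
s=np.array([ray(52,46,.006),ray(243,43,.006),ray(70,524,.006),ray(239,523,.006)]); print(s,s.mean(0)); d=s[:2].mean(0)-s[2:].mean(0); print(np.degrees(np.arctan2(d[1],d[0])),np.linalg.norm(d))
print(s.mean(0)-0.045*d/np.linalg.norm(d))
print(o['time_s'])
```

```text
[ 0.51385519 -0.38766183  0.095     ] [ 0.46334954 -0.38303688  0.095     ] [ 0.48860236 -0.38534935  0.095     ] -5.2321470279650795 0.05071696756784544
[[ 0.62708071 -0.36257528  0.006     ]
 [ 0.62096772 -0.43215054  0.006     ]
 [ 0.44624489 -0.34648503  0.006     ]
 [ 0.43946308 -0.41588227  0.006     ]] [ 0.5334391  -0.38927328  0.006     ]
-5.1032148554474155 0.18189123417422054
[ 0.48861748 -0.38527052  0.006     ]
1.825
```

The two wrist estimates agree: knob axis about (0.489,-0.385), wing yaw -5.2°, and the measured end spacing is 50.7 mm (51 expected). Descending.

```bash
python3 -m pendant '{"xyz":[[0.004,0,-0.035],[0.003,0,-0.035],[0,0,-0.035],[0,0,-0.03],[0,0,0]],"turn":[0.01,0,0,0,0]}' 1 40; python3 look.py w3
```

```text
time_s: 2.45
tool_pos: [0.4848, -0.3915, 0.0859]
tool_rot: [91.1, 89.6, -94.8]
force: [1.2, -0.6, 0.3]
grip_width: 0.0871
tcp [ 0.4848 -0.3915  0.0859] tooly deg -95.93 xax [-0.001 -0.007 -1.   ] t 2.45
seized_grip 0.94 [ 0.4946 -0.3838  0.0818] [254. 245.]
seized 0.95 [ 0.5351 -0.3855  0.0008] [255. 151.]
```

View pics/w3.png

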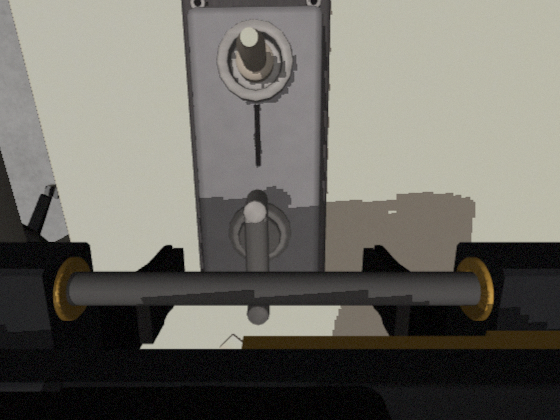

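The wing sits at column 257, to the left of the finger midline at 273. That fits the measured drift to y = -0.3915, so I'll correct by +y 6.5 mm and +x 5 mm.

```bash
python3 -m pendant '{"xyz":[[0.005,0.0065,-0.01],[0,0,0]],"turn":[0.008,0]}' 1 40;  python3 look.py w4
```

```text
time_s: 2.85
tool_pos: [0.4947, -0.3868, 0.0824]
tool_rot: [129.4, 89.0, -56.0]
force: [0.4, 0.8, -0.4]
grip_width: 0.0869
tcp [ 0.4947 -0.3868  0.0824] tooly deg -95.41 xax [ 0.01  -0.014 -1.   ] t 2.85
seized_grip 0.73 [ 0.4946 -0.388   0.0765] [274. 260.]
seized 0.71 [ 0.5333 -0.3872  0.0016] [266. 169.]
```

View pics/w4.png

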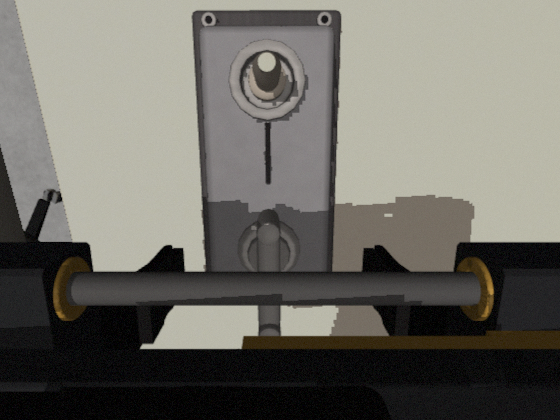

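The wing is now at column 269, near the centre. I'll lower, trim x, then close.

```bash
python3 -m pendant '{"xyz":[[-0.004,0.001,-0.012],[0,0,-0.005],[0,0,0]],"turn":[0.002,0,0]}' 1 40
```

```text
time_s: 3.38
tool_pos: [0.4896, -0.3873, 0.0647]
tool_rot: [126.5, 89.0, -58.9]
force: [0.3, -0.5, 0.2]
grip_width: 0.0871
```

```bash
python3 -m pendant '{"xyz":[[0,0.001,0],[0,0,0],[0,0,0],[0,0,0],[0,0,0],[0,0,0]],"turn":[0,0,0,0,0,0]}' 0 40; python3 look.py w5
```

```text
time_s: 4.12
tool_pos: [0.49, -0.3865, 0.0652]
tool_rot: [127.8, 88.9, -57.6]
force: [-0.7, 0.8, -0.1]
grip_width: 0.0349
tcp [ 0.49   -0.3865  0.0652] tooly deg -95.4 xax [ 0.01  -0.016 -1.   ] t 4.125
seized_grip 0.66 [ 0.4905 -0.3877  0.0804] [274. 276.]
seized 0.88 [ 0.5347 -0.3863  0.0019] [263. 162.]
```

View pics/w5.png

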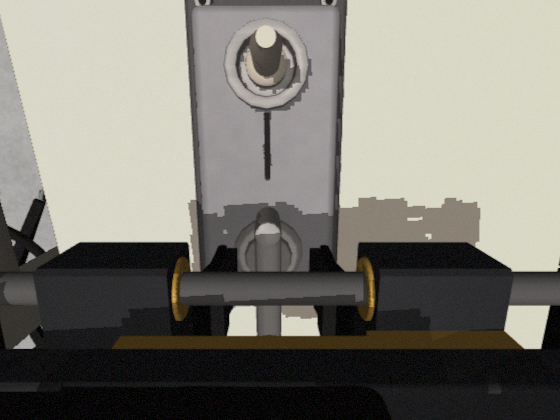

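Still closing, with the wing at column about 268 between the pads. Continuing to close.

```bash
python3 -m pendant '{"xyz":[[0,0,0],[0,0,0],[0,0,0],[0,0,0]],"turn":[0,0,0,0]}' 0 40; python3 -c "
from h import *
o=readout.get_obs();print(o['force'],o['wrist_torque'],o['grip_width'])"
```

```text
time_s: 4.78
tool_pos: [0.4902, -0.3843, 0.0651]
tool_rot: [133.6, 89.1, -51.8]
force: [0.0, 1.9, 0.7]
grip_width: 0.0106
[0.00932911 1.87817144 0.67696074] [ 0.60562226  0.06059239 -0.04932108] 0.010616893406478574
```

Gripped: 10.6 mm opening on an 11 mm bar. First swing, anticlockwise.

```bash
cat > st.py <<'E'
from h import *
o=readout.get_obs();T=toolT(o);print('knob~',round(np.degrees(np.arctan2(T[1,1],T[0,1]))+95.2,2),'deg',np.round(T[:3,3],4),'F',o['force'].round(1),'M',o['wrist_torque'].round(2),'w',round(o['grip_width'],4),'tilt',T[:2,0].round(3),'q7',o['qpos'][6].round(1))
E
python3 st.py; python3 -m pendant '{"xyz":[[0,0,0],[0,0,0],[0,0,0],[0,0,0]],"turn":[0.1,0.1,0.06,0.05]}'; python3 st.py
```

```text
knob~ -0.2 deg [ 0.4902 -0.3843  0.0651] F [0.  1.9 0.7] M [ 0.61  0.06 -0.05] w 0.0106 tilt [ 0.01  -0.012] q7 -64.6
time_s: 5.28
tool_pos: [0.4903, -0.3843, 0.0651]
tool_rot: [139.3, 89.1, -28.0]
force: [2.6, 1.7, 0.1]
grip_width: 0.0113
knob~ 17.86 deg [ 0.4903 -0.3843  0.0651] F [2.6 1.7 0.1] M [ 0.61 -0.33 -0.91] w 0.0113 tilt [ 0.014 -0.007] q7 -47.1
```

At the anticlockwise stop: reaction is -0.9 N m and the pads slipped a few degrees. Swinging clockwise.

```bash
python3 -m pendant '{"xyz":[[0,0,0],[0,0,0],[0,0,0],[0,0,0],[0,0,0],[0,0,0]],"turn":[-0.12,-0.12,-0.12,-0.12,-0.08,-0.05]}'; python3 st.py
```

```text
time_s: 6.02
tool_pos: [0.4905, -0.3845, 0.0651]
tool_rot: [138.6, 89.0, -64.5]
force: [-0.5, 0.6, 0.3]
grip_width: 0.0115
knob~ -17.96 deg [ 0.4905 -0.3845  0.0651] F [-0.5  0.6  0.3] M [0.36 0.11 0.86] w 0.0115 tilt [ 0.007 -0.015] q7 -81.7
```

Clockwise stop, +0.86 N m. Anticlockwise again.

```bash
python3 -m pendant '{"xyz":[[0,0,0],[0,0,0],[0,0,0],[0,0,0],[0,0,0],[0,0,0],[0,0,0]],"turn":[0.12,0.12,0.12,0.12,0.1,0.08,0.08]}'; python3 st.py
```

```text
time_s: 6.9
tool_pos: [0.4915, -0.3841, 0.0651]
tool_rot: [149.6, 88.9, -10.3]
force: [1.4, 2.5, -0.5]
grip_width: 0.0135
knob~ 25.27 deg [ 0.4915 -0.3841  0.0651] F [ 1.4  2.5 -0.5] M [ 0.54 -0.3  -1.09] w 0.0135 tilt [ 0.019 -0.003] q7 -39.8
```

Still bound (-1.1 N m, and the pads are being prised open). Swinging back clockwise.

```bash
python3 -m pendant '{"xyz":[[0,0,0],[0,0,0],[0,0,0],[0,0,0],[0,0,0],[0,0,0],[0,0,0]],"turn":[-0.12,-0.12,-0.12,-0.12,-0.12,-0.1,-0.05]}' 0 50; python3 st.py
```

```text
time_s: 7.78
tool_pos: [0.4913, -0.3848, 0.0652]
tool_rot: [147.1, 88.8, -57.0]
force: [-0.2, 0.9, 1.7]
grip_width: 0.0111
knob~ -18.86 deg [ 0.4913 -0.3848  0.0652] F [-0.2  0.9  1.7] M [0.42 0.08 1.25] w 0.0111 tilt [ 0.011 -0.017] q7 -82.5
```

```bash
python3 -m pendant '{"xyz":[[0,0,0],[0,0,0],[0,0,0],[0,0,0],[0,0,0],[0,0,0],[0,0,0]],"turn":[0.12,0.12,0.12,0.12,0.1,0.08,0.08]}'; python3 st.py
```

```text
time_s: 8.65
tool_pos: [0.4914, -0.3838, 0.0651]
tool_rot: [150.7, 88.9, -9.6]
force: [-0.4, 1.0, 1.0]
grip_width: 0.0106
knob~ 24.92 deg [ 0.4914 -0.3838  0.0651] F [-0.4  1.   1. ] M [ 0.64  0.15 -0.06] w 0.0106 tilt [ 0.019 -0.003] q7 -40.1
```

It has broken free: past 24° with no torque and the grip back to 10.6 mm. Turning on to the open stop.

```bash
python3 -m pendant '{"xyz":[[0,0,0],[0,0,0],[0,0,0],[0,0,0],[0,0,0],[0,0,0],[0,0,0]],"turn":[0.12,0.12,0.12,0.12,0.12,0.1,0.06]}'; python3 st.py
```

```text
time_s: 9.52
tool_pos: [0.4908, -0.383, 0.0651]
tool_rot: [158.4, 88.9, 43.0]
force: [0.2, 1.7, 1.2]
grip_width: 0.011
knob~ 69.74 deg [ 0.4908 -0.383   0.0651] F [0.2 1.7 1.2] M [ 0.45  0.   -1.08] w 0.011 tilt [0.014 0.013] q7 2.6
```

At the open stop (about 66°, -1.1 N m). Hold briefly, then open and rise.

```bash
python3 -m pendant '{"xyz":[[0,0,0],[0,0,0],[0,0,0]],"turn":[0,0,0]}'; python3 st.py;  python3 -m pendant '{"xyz":[[0,0,0],[0,0,0],[0,0,0],[0,0,0],[0,0,0],[0,0,0],[0,0,0]],"turn":[0,0,0,0,0,0,0]}' 0.8; python3 st.py; python3 look.py w6
```

```text
time_s: 9.9
tool_pos: [0.4908, -0.3829, 0.0651]
tool_rot: [160.0, 88.8, 44.1]
force: [-0.1, 1.6, 2.3]
grip_width: 0.0109
knob~ 69.31 deg [ 0.4908 -0.3829  0.0651] F [-0.1  1.6  2.3] M [ 0.47 -0.02 -1.02] w 0.0109 tilt [0.015 0.015] q7 2.3
time_s: 10.78
tool_pos: [0.4906, -0.3849, 0.0651]
tool_rot: [149.8, 89.0, 34.2]
force: [0.6, 0.2, -0.4]
grip_width: 0.0676
knob~ 69.61 deg [ 0.4906 -0.3849  0.0651] F [ 0.6  0.2 -0.4] M [-0.08 -0.05 -0.04] w 0.0676 tilt [0.015 0.01 ] q7 2.5
tcp [ 0.4906 -0.3849  0.0651] tooly deg -25.59 xax [ 0.015  0.01  -1.   ] t 10.775
seized_grip 0.73 [ 0.4951 -0.3848  0.0797] [282. 271.]
seized 0.94 [ 0.536  -0.3876  0.0013] [336. 204.]
```

View pics/w6.png

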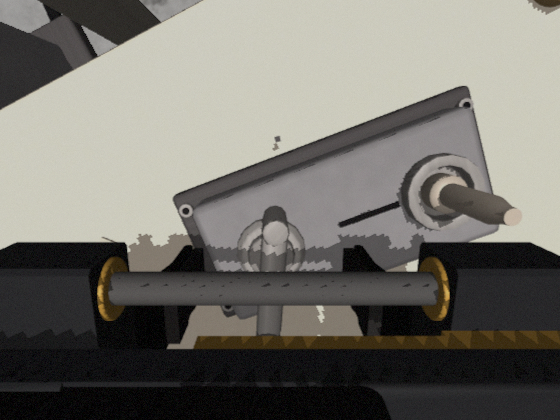

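The fingers are open and clear, with the wing centred between them at column 275. Raising.

```bash
python3 -m pendant '{"xyz":[[0,0,0.03],[0,0,0.04],[0,0,0.04],[0,0,0.04],[0,0,0],[0,0,0]],"turn":[0,0,0,0,0,0]}' 1; python3 st.py; python3 look.py w7
python3 - <<'E'
from h import *
im=save('top','top1.png'); cv2.imwrite('pics/top1z.png',cv2.resize(im[130:260,150:410,::-1],None,fx=3,fy=3,interpolation=cv2.INTER_CUBIC))
E
```

```text
time_s: 11.68
tool_pos: [0.4891, -0.3837, 0.2181]
tool_rot: [158.7, 89.0, 43.2]
force: [-0.2, 0.1, -1.0]
grip_width: 0.0869
knob~ 69.63 deg [ 0.4891 -0.3837  0.2181] F [-0.2  0.1 -1. ] M [ 0.01 -0.02  0.05] w 0.0869 tilt [0.013 0.012] q7 5.0
tcp [ 0.4891 -0.3837  0.2181] tooly deg -25.57 xax [ 0.013  0.012 -1.   ] t 11.675
seized_grip 0.6 [ 0.4938 -0.3866  0.0783] [278. 206.]
seized 0.79 [ 0.5337 -0.3875 -0.0034] [310. 176.]
```

View pics/w7.png

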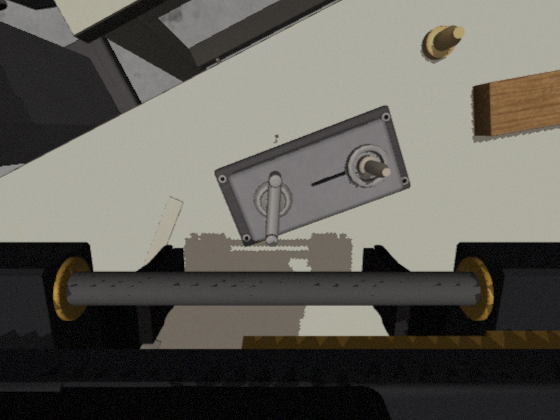

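View pics/top1z.png

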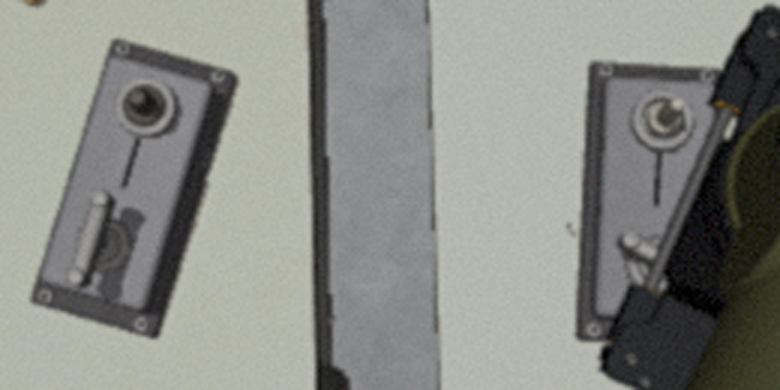

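The wrist picture shows the wing from (275,180) to (271,238) against the holder slit from (313,185) to (345,172). That puts it about 64° off the holder line, well over 54°, and the gripper is clear above it. In the top view the other knob still lies along its holder. Handing in.

```bash
python3 -c "
from cell import sign_off
print(sign_off())"
```

```text
the job is handed in; nothing more can be done
None
```

The seized knob on the tall-slim-punch holder is free and turned anticlockwise to its open stop, and I have handed the job in. It took about 12 s of the 48 s allowed.

- **Rocking:** I gripped the wing and swung it anticlockwise, clockwise, anticlockwise, clockwise. It bound at about 0.9–1.25 N m each time, and the pads slipped a few degrees at the stops. On the next anticlockwise swing it turned freely.
- **Open stop:** It came up hard at the tool's 69–70° with about 1.1 N m, which I took as the stop at about 66° plus pad slip. I held it there, opened the gripper and raised it straight up.
- **Last checks:** The wrist picture puts the wing about 64° off the holder line, where at least 54° is needed. The hand is about 0.15 m above where it gripped, and the forces read near zero. In the top picture the other holder's wing still lies along its holder; I judged that by eye and did not measure the angle.
- **Disagreements:** My first wrist position fix was up to 8 mm off because the arm was still settling, so I took it again before descending. After that, the network positions differed from my own ray measurements by a few millimetres. No checks failed.

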